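Flip down the prop leg and hold the panel frame upright

TASK

On the bench is a small tilting stand whose wooden frame leans back. While the frame still leans back, take the rubber end of the steel prop leg at its side and flip the leg over its centre, towards the front and down, until it is fully down on its stop; then raise the frame by the round steel bar at its top until it stands upright, and finish while still gripping the bar and holding the frame upright and still, because it would tip over if let go (do not let go at the end). Leave the other things on the bench where they are.

Things in the scene. Friction and masses are not known exactly. Their poses are not given: they have to be found in the camera images.
- stand: base of the tilting stand: wooden plate 190 x 216 x 15 mm screwed to the bench, a steel hub cheek at each side. Origin: on the bench surface, straight below the middle of the frame's hinge axis, which runs along y, 40 mm up. x points to the stand's rear (away from the robot at yaw 0), y to its left, z up. Yaw up to 0.5 rad either way
- frame (a joint): tilt of the wooden frame (192 mm wide, 200 mm high above the hinge axis, open under its top bar), rad. 0 = leaning back (top towards the stand's +x) 35 degrees from upright on the rear buffers, gravity keeps it there; grows as it is raised; 0.611 = upright; stops at 0.768, 9 degrees too far. Nearly free hinge: the frame (about 0.9 kg) tips back or forward if let go
- top_bar: round steel bar at the frame's top, a grip tube 18 mm diameter, 140 mm long, that turns freely on its own axle. Origin: its middle, 190 mm from the hinge axis; y along the bar, parallel to the hinge axis. At tilt 0 it is 109 mm behind (+x) the hinge axis, 196 mm above the bench; at upright right above that axis, at 230 mm. 52 mm from its axis to the rail below
- leg (a joint): swing of the prop leg about its pivot on the frame's left (+y) upright, relative to the frame, rad. 0 = stowed, pointing up along the upright; grows as its outer end swings to the stand's front (-x) and down; 2.53 = fully down on its stop. Its weight (120 g) keeps it at either end: with the frame leaning back, the leg falls over by itself once past the vertical (0.61 rad)
- leg_pivot (a point): pivot of the prop leg: on the frame 70 mm from the hinge axis, 118 mm to the left (+y) of the stand's middle; its axis is parallel to the hinge axis
- leg_tab (a point): middle of the rubber-sleeved outer end of the prop leg, 14 mm diameter, 40 mm long, bent outwards to the left, parallel to the hinge axis; 113 mm from the pivot axis, 147 mm left (+y) of the stand's middle. The leg's rod is 9 mm thick, with an 18 mm collar near this end. At the start it is 190 mm above the bench
- sanding_block_3: bystander: small wooden sanding block 40 x 62 x 31 mm lying right of the stand, origin under its centre
- tape_measure: bystander: pocket tape measure 62 x 76 x 32 mm lying right of the stand, origin under its centre
- pencil: bystander: pencil 168 mm long lying in front of the stand, origin under its centre
- offcut_1: bystander: wooden offcut 28 x 110 x 18 mm lying behind the stand, origin under its centre
- shellac_jar: bystander: jar with a yellow lid, 84 mm diameter, 102 mm high, left of the stand, origin under its centre
- brush_mug: bystander: dark mug 80 mm diameter, 81 mm high, front left on the bench, origin under its centre

How it is judged:
By the outcome, as a careful person would: the job done as asked, in the order asked, and still so for the second after the job is handed in, while the arm keeps its last pose, push and grip.
It also fails if it takes over 54 s, if anything falls off the work surface, if the arm or the gripper's body presses on something with over 40 N, if the wrist force passes 120 N, or if a joint passes its speed limit or range.

ROBOT

A 6-joint arm with a two-finger parallel gripper is mounted at the origin on a cart in front of the work surface, level with it; the furniture and walls round the work are solid. World frame = base frame: x ahead of the robot, y to its left, z up, the work surface at z = 0. Lengths are in m, angles in degrees, forces in N, time in s.
With the tool pointing down it reaches from about 0.4 to 0.825 m from the base axis. Payload 7 kg.
Tool frame: the origin (TCP) lies at the centre of the arm's flange, where the gripper is bolted on; the fingertips stand 178 mm ahead of it and the grasp point (between the pads) lies 159 mm ahead of it (r.tips_ahead is the z of the fingertips in the tool frame, in m); z points along the fingers, y is the line along which they close (so a half turn about z gives the same grasp; the last joint's range is limited). The gripper opens to 88 mm and grips with 3 to 60 N. Pads are 19 mm wide; open, the fingers measure 130 mm over their backs; the gripper's body (78 mm by 193 mm) begins 47 mm behind the grasp point.
Start: joints at [91.221, 20.546, 0.682, 0, -70.136, -16.507], TCP at [0.178, 0.651, 0.405] pointing down, gripper open.
Joint ranges: [-176.03, 176.03], [-82.01, 121.73], [-58.28, 71.71], [-173.87, 95.51], [-174.79, -0.11], [-173.66, 173.66]. Speed limits (degrees/s): [136.94, 136.94, 172.46, 180, 180, 180].

INTERFACE

Orientations are given as [roll, pitch, yaw] about the fixed x, y, z axes, in that order (R = Rz(yaw) Ry(pitch) Rx(roll)).
In Python, from plant import r gives the robot as it stands. The module is installed in compiled form; this text tells all that it offers.
- The arm moves only by the shell command python3 -m pendant 'ROWS' [FORCE]. ROWS is JSON, a list that holds one entry, the list of rows, each a list of 7 numbers: the shift along the tool's x, y, z in m, then the turn, a rotation vector about the tool's x, y, z in degrees, then the gripper command: -1 is shut, 1 is fully open, values between are in proportion. A call has 1 to 5 rows; each row is the pose to reach, as a shift and turn from the pose commanded when the call began, along the tool's axes at that moment; what a row does not reach only later rows make up. A row lasts 1/10 s, in which the tool goes at most 50 mm and 8.59 degrees, less where a joint would pass 70% of its speed; a pose out of reach is approached as far as the arm can. A call with a gripper value outside its range is refused whole. The fingers move at their own pace and stop on an object; FORCE is the grip in N (left out, the last holds). Time passes only in rows, so rows that repeat a pose let the fingers close. It gives the time, the measured TCP pose, the force, the opening and the grip force at its end, in the units of the state.
- r.get_state(): the state, without advancing time (a new reading comes with each control period).
- r.capture(name): name is "side" or "top" or "wrist"; returns the picture (400x640x3 uint8, red, green, blue); there is no depth.
- r.camera_params(name): a dict with "fx", "fy", "cx", "cy" (pixels), "R" (3x3) and "t" (3): a world point X has camera coordinates R X + t. Camera axes: x right, y down, z forward; pixel columns grow to the right and rows downward; lengths in m; the calibration is good to about 2 mm. A picture is of the moment at which its call begins: read the wrist's pose just before it. camera_params takes no time and is no camera call; for the wrist camera it gives the pose at the moment of the call.
- r.close_job(): hands the job in; it is judged then, once.
The state is a dict: "time_s": time; "joints": joint angles; "qd": joint speeds; "joint_torque": joint torques, N m; "tcp_pos": TCP position; "eef_rot": TCP orientation; "contact_force": force on the tool from outside, world axes, zero at the start; "moment": the same for the moment, N m; "gripper_width": finger opening in m; "gripper_force": force on a finger pad.
Only numpy, scipy, OpenCV 4.12 (cv2) and the standard library are available. Lean on these libraries where they do the work, as an engineer would, in place of code of your own. Each camera call takes 0.05 s, during which the arm holds its last target. There are 200 camera calls.

## Working session

There is one attempt and no reset: what is moved stays moved. The work goes in short steps, Python scripts to look and compute and a shell command to move; the robot and the scene stay as the last step left them, time stands still between calls to the robot, and variables do not carry over. Pictures are saved under pics/ and viewed, at most 10 in all, crops included, and the job is handed in when it is done.

```bash
mkdir -p pics
python3 - <<'E'
from plant import r
import cv2
for n in("side","top"):
    p=r.camera_params(n);print(n,p)
    cv2.imwrite(f"pics/{n}0.png",r.capture(n)[:,:,::-1])
print(r.get_state())
E
```

```text
side {'fx': 497.23813712741776, 'fy': 497.23813712741776, 'cx': 321.2792812943124, 'cy': 200.953120764311, 'R': array([[ 0.89374647, -0.44774647,  0.02720937],
       [-0.16418803, -0.38297817, -0.90904896],
       [ 0.41744406,  0.80799184, -0.4158    ]]), 't': array([-0.47606724,  0.21878995,  1.08943427])}
top {'fx': 518.8954023341051, 'fy': 518.8954023341051, 'cx': 317.6959997758083, 'cy': 206.15909284107698, 'R': array([[ 0.02608319, -0.999658  ,  0.00188375],
       [-0.97585685, -0.02587085, -0.21687346],
       [ 0.21684802,  0.00381848, -0.97619791]]), 't': array([0.02507585, 0.5719752 , 1.23510119])}
{'time_s': 0.1, 'joints': array([ 9.12199769e+01,  2.05878227e+01,  6.39214071e-01, -1.83764784e-02,
       -7.01340029e+01, -1.65084920e+01]), 'qd': array([-0.08646374, -0.08005737,  0.10014604,  0.082456  ,  0.00571684,
        0.01170385]), 'joint_torque': array([-2.10880103e-04, -5.84163308e+01,  2.93751973e+01,  7.01558277e+00,
        1.02112195e-02, -4.75372633e-05]), 'tcp_pos': array([0.17792046, 0.65095819, 0.40381006]), 'eef_rot': array([ 1.79915885e+02, -6.91313420e-03, -1.52947672e+01]), 'contact_force': array([ 0.07614518, -0.47294949,  0.51538368]), 'moment': array([-0.03822978, -0.00806707, -0.01013776]), 'gripper_force': 0.0, 'gripper_width': 0.08772721621238824}
```

View pics/side0.png

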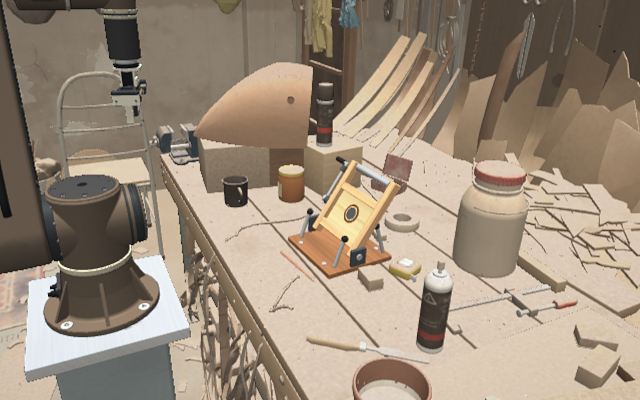

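View pics/top0.png

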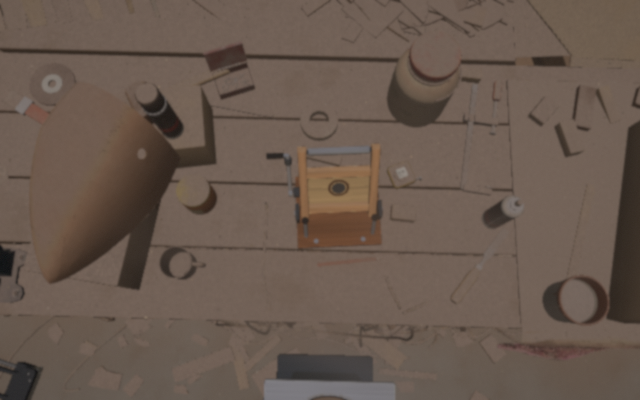

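The side view shows the stand near (350,215) with its bar near (350,170). The top view shows the bar from about (307,151) to (372,149), and the dark leg tab near (275,156). I'll zoom in on both next.

Run:
```python
import cv2,numpy as np
s=cv2.imread("pics/side0.png")[145:285,270:420];t=cv2.imread("pics/top0.png")[130:260,255:395]
t=cv2.convertScaleAbs(t,alpha=1.8)
a=cv2.resize(s,(400,373),interpolation=2);b=cv2.resize(t,(400,371),interpolation=2)
o=np.zeros((373,800,3),np.uint8);o[:373,:400]=a;o[:371,400:]=b
cv2.imwrite("pics/z.png",o)
```

```text
(no output)
```

View pics/z.png

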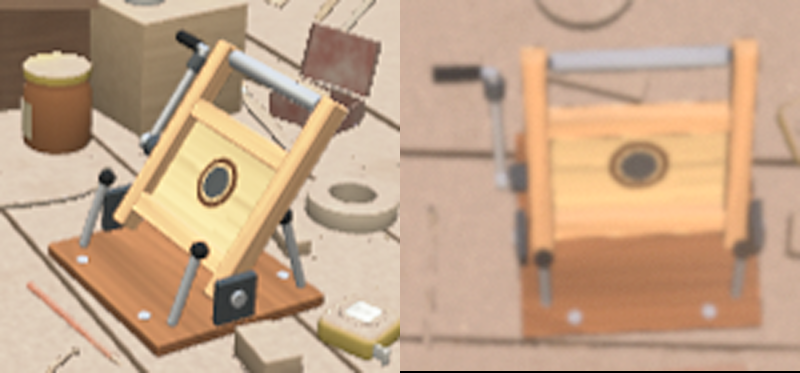

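Zoomed: in the side view the bar ends are at about (357,168) and (389,184), with the tab middle at (341,161). In the top view the bar ends are at (307.5,151) and (370,149.6), with the tab at (275,155.6).

```bash
cat > h.py <<'E'
from plant import r
import numpy as np
from scipy.spatial.transform import Rotation as Ro
def proj(p,X):
    c=np.asarray(X)@p["R"].T+p["t"]; return np.c_[p["fx"]*c[:,0]/c[:,2]+p["cx"],p["fy"]*c[:,1]/c[:,2]+p["cy"]]
def P(p): return np.diag([1,1,1.])@np.array([[p["fx"],0,p["cx"]],[0,p["fy"],p["cy"]],[0,0,1]])@np.c_[p["R"],p["t"]]
E
python3 - <<'E'
from h import *
import cv2
from scipy.optimize import least_squares
ps,pt=r.camera_params("side"),r.camera_params("top")
s=np.array([[357,168.2],[389.2,183.6],[341.2,161.1]]);t=np.array([[307.5,151],[369.8,149.6],[275,155.6]])
X=cv2.triangulatePoints(P(ps),P(pt),s.T,t.T);print((X[:3]/X[3]).T.round(4))
M=np.array([[.109,.07,.196],[.109,-.07,.196],[.105,.147,.190]])
def W(v):
    return M@Ro.from_euler('z',v[2]).as_matrix().T+[v[0],v[1],0]
f=lambda v:np.r_[proj(ps,W(v))-s,proj(pt,W(v))-t].ravel()
q=least_squares(f,[.7,0,0]);print(q.x,q.fun.round(1));print(W(q.x))
E
```

```text
[[ 0.6709  0.0673  0.1892]
 [ 0.6766 -0.0761  0.1978]
 [ 0.6607  0.1413  0.1855]]
[ 0.56412662 -0.01262708  0.06445087] [ 0.6 -2.1  0.2  0.5 -0.2 -1.4  0.9  0.8 -0.4  0.1  0.  -0.1]
[[ 0.66839187  0.06424787  0.196     ]
 [ 0.67740875 -0.07546146  0.196     ]
 [ 0.6594409   0.14083037  0.19      ]]
```

```bash
cat >> h.py <<'E'
S0=np.array([.5641,-.0126,0]);YAW=.0645
def st(v,S=None,yaw=None):
    return Ro.from_euler('z',YAW if yaw is None else yaw).apply(v)+(S0 if S is None else S)
def go(pos,tilt=0,yaw=None):
    """target TCP; tilt = deg, tool body leaned to the stand's front (-x). prints tool-frame shift and rotvec"""
    y=np.degrees(YAW)-90 if yaw is None else yaw
    s=r.get_state();C=Ro.from_euler('xyz',s["eef_rot"],degrees=True)
    T=Ro.from_euler('z',np.degrees(YAW),degrees=True)*Ro.from_euler('y',tilt,degrees=True)*Ro.from_euler('z',y-np.degrees(YAW),degrees=True)*Ro.from_euler('x',180,degrees=True)
    print("d",C.inv().apply(np.array(pos)-s["tcp_pos"]).round(4),"rv",(C.inv()*T).as_rotvec(degrees=True).round(2))
    return T
def grasp(pos,tilt=0):
    """target grasp point in world"""
    T=Ro.from_euler('z',YAW)*Ro.from_euler('y',tilt,degrees=True)*Ro.from_euler('z',-90,degrees=True)*Ro.from_euler('x',180,degrees=True)
    return go(np.array(pos)-T.apply([0,0,.159]),tilt)
def show():
    s=r.get_state();print(s["time_s"],s["tcp_pos"].round(4),s["eef_rot"].round(1),"F",s["contact_force"].round(1),"w",round(s["gripper_width"],4),s["gripper_force"],"q",s["joints"].round(0))
E
python3 -c "
from h import *
go([.33,.30,.43])"
```

```text
d [ 0.2393  0.2984 -0.0257] rv [ 7.000e-02 -6.000e-02  7.101e+01]
```

```bash
python3 -m pendant '[[[0.027,0.033,-0.003,0,0,7.9,1],[0.053,0.066,-0.006,0,0,15.8,1],[0.080,0.100,-0.009,0,0,23.7,1],[0.106,0.133,-0.012,0,0,31.6,1],[0.133,0.166,-0.015,0,0,39.5,1]]]'; python3 -c "
from h import *
show();go([.33,.30,.43])"
```

```text
time_s: 0.6
tcp_pos: [0.2628, 0.4541, 0.4194]
eef_rot: [180.0, -0.0, -55.1]
contact_force: [1.3, 0.8, 0.6]
gripper_width: 0.0876
gripper_force: 0.0
0.6 [0.2628 0.4541 0.4194] [180.   -0.  -55.1] F [1.3 0.8 0.6] w 0.0876 0.0 q [ 81.   6. -17.  -0. -67. -46.]
d [ 0.1648  0.0331 -0.0105] rv [ 2.000e-02 -2.000e-02  3.121e+01]
```

```bash
python3 -m pendant '[[[0.041,0.008,-0.003,0,0,7.8,1],[0.082,0.016,-0.005,0,0,15.6,1],[0.124,0.025,-0.008,0,0,23.4,1],[0.165,0.033,-0.010,0,0,31.2,1],[0.165,0.033,-0.010,0,0,31.2,1]]]'; python3 -c "
from h import *
show();go([.60,.13,.43])"
```

```text
time_s: 1.1
tcp_pos: [0.3314, 0.2983, 0.43]
eef_rot: [180.0, 0.0, -86.4]
contact_force: [-0.3, 0.4, 0.3]
gripper_width: 0.0878
gripper_force: 0.0
1.1 [0.3314 0.2983 0.43  ] [180.    0.  -86.4] F [-0.3  0.4  0.3] w 0.0878 0.0 q [ 67.  -3. -24.  -0. -69. -64.]
d [ 0.1848 -0.2575 -0.    ] rv [ 0.    0.01 -0.11]
```

```bash
python3 -m pendant '[[[0.026,-0.037,0,0,0,0,1],[0.053,-0.074,0,0,0,0,1],[0.079,-0.110,0,0,0,0,1],[0.106,-0.147,0,0,0,0,1],[0.132,-0.184,0,0,0,0,1]]]' >/dev/null;  python3 -m pendant '[[[0.026,-0.037,0,0,0,0,1],[0.053,-0.074,0,0,0,0,1],[0.053,-0.074,0,0,0,0,1]]]' >/dev/null
python3 - <<'E'
from h import *
import cv2
show()
p=r.camera_params("wrist");im=r.capture("wrist")[:,:,::-1].copy()
M=st(np.array([[.105,.127,.19],[.105,.147,.19],[.105,.167,.19],[.109,.07,.196],[.109,-.07,.196],[.04,.118,.097]]))
q=proj(p,M);print(q.round(0))
for a in q: cv2.circle(im,tuple(int(v) for v in a),2,(0,0,255),-1)
cv2.imwrite("pics/w1.png",im)
E
```

```text
1.9 [0.6045 0.1333 0.4276] [ 1.799e+02 -1.000e-01 -8.620e+01] F [-2.  -0.3 -0.3] w 0.0876 0.0 q [ 30.  15.  -5.   0. -71. -27.]
[[ 251.  198.]
 [ 252.  222.]
 [ 254.  245.]
 [ 238.  123.]
 [ 218. -131.]
 [ 330.  167.]]
```

View pics/w1.png

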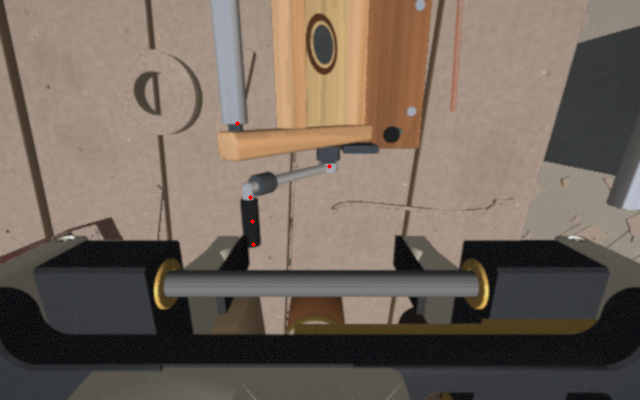

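The wrist view shows the tab at (251,222) and the bar end at (232,120). The model projections land within a few pixels, so I'm going ahead with the tab grasp.

```bash
python3 -c "
from h import *
grasp(st([.105,.151,.240]));grasp(st([.105,.151,.188]))"
```

```text
d [-0.0068 -0.057   0.0286] rv [ 0.14 -0.07  0.15]
d [-0.0069 -0.0572  0.0806] rv [ 0.14 -0.07  0.15]
```

```bash
python3 -m pendant '[[[-0.003,-0.028,0.014,0,0,0,1],[-0.007,-0.057,0.028,0,0,0,1],[-0.007,-0.057,0.055,0,0,0,1],[-0.007,-0.057,0.08,0,0,0,1],[-0.007,-0.057,0.08,0,0,0,0]]]' 10 >/dev/null;python3 -m pendant '[[[0,0,0,0,0,0,-1],[0,0,0,0,0,0,-1],[0,0,0,0,0,0,-1],[0,0,0,0,0,0,-1],[0,0,0,0,0,0,-1]]]' 10; python3 -c "
from h import *
show();grasp(st([.105,.151,.19]))"
```

```text
time_s: 2.95
tcp_pos: [0.6574, 0.1465, 0.3505]
eef_rot: [-179.9, 0.0, -86.0]
contact_force: [0.1, 0.9, -0.8]
gripper_width: 0.0448
gripper_force: 0.0
2.95 [0.6574 0.1465 0.3505] [-179.9    0.   -86. ] F [ 0.1  0.9 -0.8] w 0.0448 0.0 q [ 29.  22.  -4.   0. -64. -25.]
d [ 0.0018 -0.0017  0.0015] rv [-0.06  0.03  0.32]
```

```bash
python3 -m pendant '[[[0,0,0,0,0,0,-1],[0,0,0,0,0,0,-1],[0,0,0,0,0,0,-1],[0,0,0,0,0,0,-1],[0,0,0,0,0,0,-1]]]' 10; python3 -c "
from h import *
show();g=st([.105,.151,.19]);s=r.get_state()
p0=s['tcp_pos']-np.array([0,0,.159]);print('stand frame grasp',Ro.from_euler('z',-YAW).apply(p0-S0))"
```

```text
time_s: 3.45
tcp_pos: [0.6577, 0.1466, 0.35]
eef_rot: [-179.9, 0.0, -86.0]
contact_force: [1.9, -0.1, 1.5]
gripper_width: 0.0134
gripper_force: 10.0
3.45 [0.6577 0.1466 0.35  ] [-179.9    0.   -86. ] F [ 1.9 -0.1  1.5] w 0.0134 10.00005841255188 q [ 29.  22.  -4.   0. -64. -25.]
stand frame grasp [0.10369542 0.15281498 0.19101799]
```

```bash
python3 -c "
import numpy as np
for k in range(0,4):
  a0=np.radians(-35+k*37.0)
  for j in range(1,6):
    a=np.radians(-35+k*37.0+7.4*j);print(k,j,round(.113*(np.sin(a)-np.sin(a0)),4),round(-.113*(np.cos(a)-np.cos(a0)),4))
"
```

```text
0 1 0.0125 -0.0076
0 2 0.0258 -0.0135
0 3 0.0398 -0.0176
0 4 0.0542 -0.0199
0 5 0.0688 -0.0204
1 1 0.0145 0.0014
1 2 0.0287 0.0048
1 3 0.0424 0.0099
1 4 0.0553 0.0167
1 5 0.0672 0.0251
2 1 0.0107 0.0099
2 2 0.0201 0.0211
2 3 0.0279 0.0334
2 4 0.0341 0.0466
2 5 0.0385 0.0605
3 1 0.0026 0.0143
3 2 0.0033 0.0289
3 3 0.0022 0.0435
3 4 -0.0008 0.0577
3 5 -0.0056 0.0715
```

```bash
python3 -m pendant '[[[0,0.0125,-0.0076,0,0,0,-1],[0,0.0258,-0.0135,0,0,0,-1],[0,0.0398,-0.0176,0,0,0,-1],[0,0.0542,-0.0199,0,0,0,-1],[0,0.0688,-0.0204,0,0,0,-1]]]' 10; python3 -c "
from h import *
show()"
```

```text
time_s: 3.95
tcp_pos: [0.5871, 0.1416, 0.3703]
eef_rot: [180.0, 0.0, -86.0]
contact_force: [1.2, 0.8, 1.2]
gripper_width: 0.0131
gripper_force: 10.0
3.95 [0.5871 0.1416 0.3703] [180.   0. -86.] F [1.2 0.8 1.2] w 0.0131 10.00015452504158 q [ 32.  15. -11.  -0. -63. -28.]
```

```bash
python3 -m pendant '[[[0,0.0145,0.0014,0,0,0,-1],[0,0.0287,0.0048,0,0,0,-1],[0,0.0424,0.0099,0,0,0,-1],[0,0.0553,0.0167,0,0,0,-1],[0,0.0672,0.0251,0,0,0,-1]]]' 10
python3 - <<'E'
from h import *
import cv2
show()
a=cv2.resize(r.capture("side")[130:290,250:430,::-1],(720,640)[:2],interpolation=2)
cv2.imwrite("pics/s2.png",cv2.resize(a,(640,569)))
E
```

```text
time_s: 4.45
tcp_pos: [0.5198, 0.1368, 0.3445]
eef_rot: [180.0, 0.0, -86.0]
contact_force: [3.6, 1.4, -4.3]
gripper_width: 0.0135
gripper_force: 10.0
4.45 [0.5198 0.1368 0.3445] [180.   0. -86.] F [ 3.6  1.4 -4.3] w 0.0135 10.000519752502441 q [ 36.  10. -22.  -0. -58. -32.]
```

View pics/s2.png

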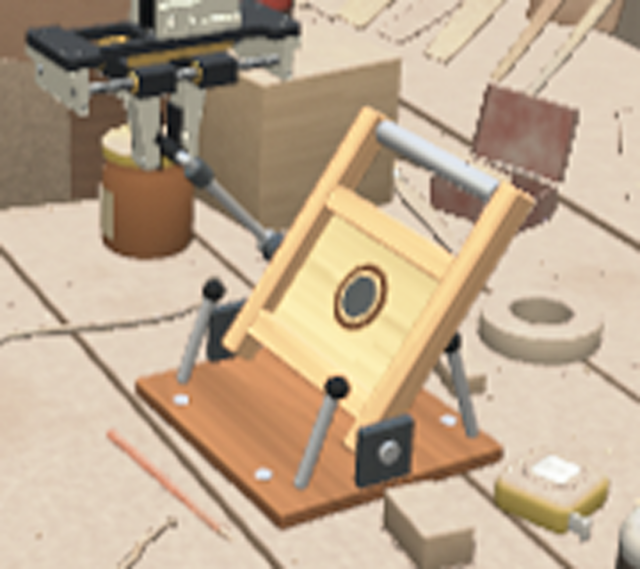

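The leg is in the grip at about 40° forward, and the frame still leans back. I'll continue with a 15° tool tilt to keep clear of the pivot.

```bash
python3 -m pendant '[[[0,0.0190,0.0101,3,0,0,-1],[0,0.0367,0.0220,6,0,0,-1],[0,0.0528,0.0354,9,0,0,-1],[0,0.0672,0.0501,12,0,0,-1],[0,0.0797,0.0659,15,0,0,-1]]]' 10; python3 -c "
from h import *
show()
# remaining: grasp from current angle 76 to 108..114
for a in (80,85,90,95,100,104,108,110,112):
  w=np.radians(a); print(a,end=' '); grasp(st([.040-.113*np.sin(w),.1528,.0973+.113*np.cos(w)]),15)
s=r.get_state();R=Ro.from_euler('xyz',s['eef_rot'],degrees=True);g=s['tcp_pos']+R.apply([0,0,.159]);d=Ro.from_euler('z',-YAW).apply(g-S0)-[.04,0,.0973];print(d,np.degrees(np.arctan2(-d[0],d[2])),np.hypot(d[0],d[2]))
"
```

```text
time_s: 5.0
tcp_pos: [0.4411, 0.1316, 0.279]
eef_rot: [-164.9, 0.1, -85.9]
contact_force: [20.0, -14.5, -3.1]
gripper_width: 0.0135
gripper_force: 10.0
5.0 [0.4411 0.1316 0.279 ] [-1.649e+02  1.000e-01 -8.590e+01] F [ 20.  -14.5  -3.1] w 0.0135 9.994845651090145 q [ 44.   3. -50.  22. -27. -58.]
80 d [-0.0004 -0.0782  0.0299] rv [-30.11   0.09   0.37]
85 d [-0.0004 -0.0744  0.039 ] rv [-30.11   0.09   0.37]
90 d [-0.0004 -0.0715  0.0484] rv [-30.11   0.09   0.37]
95 d [-0.0004 -0.0693  0.058 ] rv [-30.11   0.09   0.37]
100 d [-0.0004 -0.068   0.0678] rv [-30.11   0.09   0.37]
104 d [-0.0004 -0.0676  0.0757] rv [-30.11   0.09   0.37]
108 d [-0.0003 -0.0677  0.0836] rv [-30.11   0.09   0.37]
110 d [-0.0003 -0.068   0.0875] rv [-30.11   0.09   0.37]
112 d [-0.0003 -0.0684  0.0914] rv [-30.11   0.09   0.37]
[-0.11199964  0.15230887  0.02819032] 75.8721164638838 0.11549291528634985
```

```bash
python3 -m pendant '[[[0,-0.004,0.001,0,0,0,-1],[0,-0.004,0.001,0,0,0,-1]]]' 10
python3 - <<'E'
from h import *
import cv2
show()
for t,L in ((-15,(80,90)),(-5,(90,100,105,110))):
 for a in L:
  w=np.radians(a); print(t,a,end=' '); grasp(st([.042-.112*np.sin(w),.1528,.0973+.112*np.cos(w)]),t)
a=cv2.resize(r.capture("side")[130:290,250:430,::-1],(640,569),interpolation=2)
cv2.imwrite("pics/s3.png",a)
E
```

```text
time_s: 5.2
tcp_pos: [0.4433, 0.1296, 0.277]
eef_rot: [-165.4, -0.2, -86.1]
contact_force: [-21.6, 6.7, 2.4]
gripper_width: 0.0139
gripper_force: 10.0
5.2 [0.4433 0.1296 0.277 ] [-165.4   -0.2  -86.1] F [-21.6   6.7   2.4] w 0.0139 9.997867941856384 q [ 44.   4. -49.  21. -27. -57.]
-15 80 d [-0.0031 -0.0002  0.0069] rv [ 0.38 -0.15  0.3 ]
-15 90 d [-0.0032  0.0064  0.0253] rv [ 0.38 -0.15  0.3 ]
-5 90 d [-0.003  -0.0212  0.0276] rv [-9.62 -0.18  0.29]
-5 100 d [-0.0031 -0.018   0.0468] rv [-9.62 -0.18  0.29]
-5 105 d [-0.0031 -0.0176  0.0566] rv [-9.62 -0.18  0.29]
-5 110 d [-0.0031 -0.0181  0.0663] rv [-9.62 -0.18  0.29]
```

View pics/s3.png

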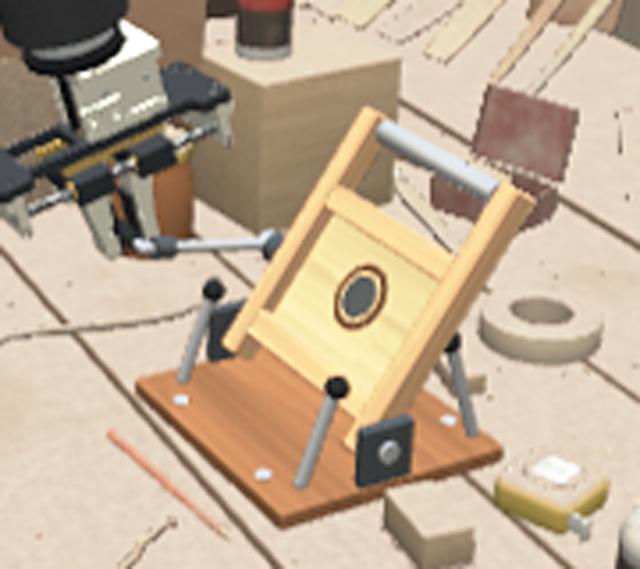

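The frame still rests on its buffers and the leg is about horizontal. I'll continue down with a lighter grip.

```bash
python3 -m pendant '[[[0,-0.003,0.0120,-2,0,0,-1],[0,-0.006,0.022,-4,0,0,-1],[0,-0.0085,0.0318,-6,0,0,-1],[0,-0.0129,0.0424,-8,0,0,-1],[0,-0.0177,0.0527,-10,0,0,-1]]]' 5; python3 -m pendant '[[[0,0,0,0,0,0,-1],[0,0,0,0,0,0,-1]]]' 5
python3 - <<'E'
from h import *
show()
s=r.get_state();R=Ro.from_euler('xyz',s['eef_rot'],degrees=True);g=s['tcp_pos']+R.apply([0,0,.159]);d=Ro.from_euler('z',-YAW).apply(g-S0)-[.04,0,.0973];print(d,np.degrees(np.arctan2(-d[0],d[2])),np.hypot(d[0],d[2]))
E
```

```text
time_s: 5.75
tcp_pos: [0.4741, 0.1321, 0.2307]
eef_rot: [-175.6, -0.2, -86.1]
contact_force: [-5.6, -3.7, -2.4]
gripper_width: 0.0135
gripper_force: 5.0
time_s: 5.95
tcp_pos: [0.4743, 0.1321, 0.2305]
eef_rot: [-175.5, -0.2, -86.2]
contact_force: [-9.5, 0.9, -3.0]
gripper_width: 0.0139
gripper_force: 5.0
5.95 [0.4743 0.1321 0.2305] [-175.5   -0.2  -86.2] F [-9.5  0.9 -3. ] w 0.0139 4.998815953731537 q [ 40.  13. -39.   5. -35. -40.]
[-0.10792221  0.1495545  -0.02529002] 103.18847295639819 0.11084579144679274
```

```bash
python3 -m pendant '[[[0,0,0.004,0,0,0,-1],[0,0,0.008,0,0,0,-1],[0,-0.001,0.012,0,0,0,-1],[0,-0.0015,0.016,0,0,0,-1],[0,-0.0015,0.016,0,0,0,-1]]]' 5
python3 - <<'E'
from h import *
show()
s=r.get_state();R=Ro.from_euler('xyz',s['eef_rot'],degrees=True);g=s['tcp_pos']+R.apply([0,0,.159]);d=Ro.from_euler('z',-YAW).apply(g-S0)-[.04,0,.0973];print(d,np.degrees(np.arctan2(-d[0],d[2])),np.hypot(d[0],d[2]))
E
```

```text
time_s: 6.45
tcp_pos: [0.4774, 0.1324, 0.2157]
eef_rot: [-175.4, -0.2, -86.1]
contact_force: [-9.2, 0.3, 0.4]
gripper_width: 0.0137
gripper_force: 5.0
6.45 [0.4774 0.1324 0.2157] [-175.4   -0.2  -86.1] F [-9.2  0.3  0.4] w 0.0137 5.000239312648773 q [ 39.  15. -39.   5. -32. -40.]
[-0.10448779  0.14978311 -0.04005167] 110.97254462263997 0.11190100634208434
```

```bash
python3 -m pendant '[[[0,0,0.002,0,0,0,-1],[0,0,0.004,0,0,0,-1],[0,0,0.004,0,0,0,-1]]]' 5; python3 -m pendant '[[[0,0,0,0,0,0,0],[0,0,0,0,0,0,0],[0,0,0,0,0,0,0],[0,0,0,0,0,0,0],[0,0,0,0,0,0,0]]]'
python3 - <<'E'
from h import *
import cv2
show()
S=r.capture("side")[130:290,250:430,::-1];p=r.camera_params("side")
S=cv2.resize(S,(640,569),interpolation=2)
for a in (105,110,115):
    w=np.radians(a);q=proj(p,st(np.array([[.04-.113*np.sin(w),.127,.0973+.113*np.cos(w)]])))[0]
    print(a,q); cv2.circle(S,(int((q[0]-250)*3.556),int((q[1]-130)*3.556)),2,(0,0,255),-1)
cv2.imwrite("pics/s4.png",S)
E
```

```text
time_s: 6.75
tcp_pos: [0.4778, 0.1325, 0.2122]
eef_rot: [-175.4, -0.2, -86.1]
contact_force: [-10.5, 0.0, 5.0]
gripper_width: 0.0142
gripper_force: 5.0
time_s: 7.25
tcp_pos: [0.4803, 0.1342, 0.2131]
eef_rot: [-175.0, 0.0, -86.0]
contact_force: [-0.1, 0.2, -0.2]
gripper_width: 0.0428
gripper_force: 0.0
7.25 [0.4803 0.1342 0.2131] [-175.    0.  -86.] F [-0.1  0.2 -0.2] w 0.0428 0.0 q [ 39.  15. -39.   6. -31. -40.]
105 [288.88334659 213.80727334]
110 [289.85259543 216.6812123 ]
115 [291.07723107 219.37629391]
```

View pics/s4.png

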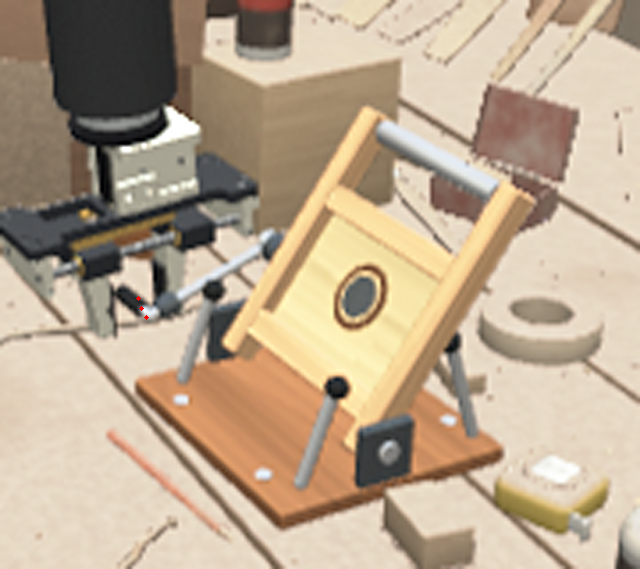

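The leg rests on its stop: I felt an upward reaction, and the tab sits by the 110–115° dots at (143,308). Now I'll retract upward and go to the bar.

```bash
python3 -m pendant '[[[0,0.001,-0.03,0,0,0,1],[0,0.004,-0.07,0,0,0,1],[0,0.008,-0.11,0,0,0,1],[0,0.013,-0.16,0,0,0,1],[0,0.018,-0.21,0,0,0,1]]]'; python3 -c "
from h import *
show();grasp(st([.111,0,.265]));grasp(st([.111,0,.196]))"
```

```text
time_s: 7.8
tcp_pos: [0.4434, 0.1312, 0.422]
eef_rot: [-175.0, -0.0, -86.0]
contact_force: [0.7, 0.8, 1.3]
gripper_width: 0.078
gripper_force: 0.0
7.8 [0.4434 0.1312 0.422 ] [-175.   -0.  -86.] F [0.7 0.8 1.3] w 0.078 0.0 q [ 42.  -2. -27.   4. -62. -40.]
d [ 0.1525 -0.2207  0.0172] rv [-4.98  0.01  0.31]
d [ 0.1525 -0.2147  0.086 ] rv [-4.98  0.01  0.31]
```

```bash
python3 -m pendant '[[[0.025,-0.037,0.003,-1,0,0,1],[0.051,-0.073,0.006,-2,0,0,1],[0.076,-0.110,0.009,-3,0,0,1],[0.102,-0.147,0.011,-4,0,0,1],[0.127,-0.184,0.014,-5,0,0,1]]]'>/dev/null; python3 -m pendant '[[[0.012,-0.018,0.002,0,0,0,1],[0.025,-0.037,0.003,0,0,0,1],[0.025,-0.037,0.003,0,0,0,1],[0.025,-0.037,0.003,0,0,0,1]]]'
python3 - <<'E'
from h import *
import cv2
show()
p=r.camera_params("wrist");im=r.capture("wrist")[:,:,::-1].copy()
M=st(np.array([[.109,.07,.196],[.109,0,.196],[.109,-.07,.196]]))
q=proj(p,M);print(q.round(0))
for a in q: cv2.circle(im,tuple(int(v) for v in a),2,(0,0,255),-1)
cv2.imwrite("pics/w2.png",im);grasp(st([.111,0,.195]))
E
```

```text
time_s: 8.7
tcp_pos: [0.6758, -0.0048, 0.4183]
eef_rot: [179.9, -0.0, -86.0]
contact_force: [-0.2, 1.1, -0.6]
gripper_width: 0.0875
gripper_force: 0.0
8.7 [ 0.6758 -0.0048  0.4183] [179.9  -0.  -86. ] F [-0.2  1.1 -0.6] w 0.0875 0.0 q [ 16.  20.   2.  -0. -72. -12.]
[[324. 303.]
 [325. 223.]
 [326. 127.]]
d [0.001  0.0006 0.0648] rv [0.05 0.   0.3 ]
```

View pics/w2.png

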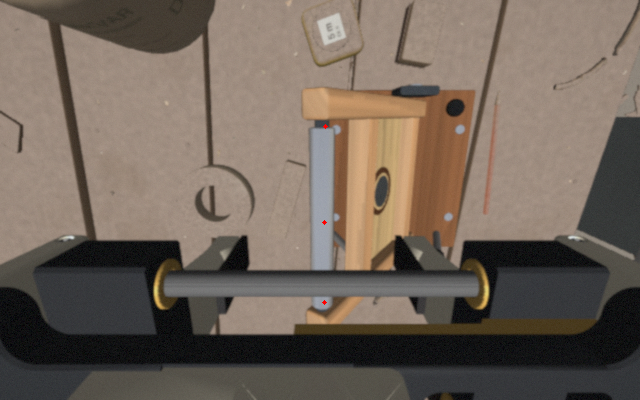

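The bar centre line is at column 322, between the fingers and matching the prediction to about 2 mm. Next I'll descend and grip.

```bash
python3 -m pendant '[[[0,0,0.02,0,0,0,1],[0,0,0.04,0,0,0,1],[0,0,0.055,0,0,0,1],[0,0,0.064,0,0,0,0.3],[0,0,0.064,0,0,0,-1]]]' 20 >/dev/null; python3 -m pendant '[[[0,0,0,0,0,0,-1],[0,0,0,0,0,0,-1],[0,0,0,0,0,0,-1],[0,0,0,0,0,0,-1],[0,0,0,0,0,0,-1]]]' 20 >/dev/null;  python3 -m pendant '[[[0,0,0,0,0,0,-1],[0,0,0,0,0,0,-1],[0,0,0,0,0,0,-1],[0,0,0,0,0,0,-1]]]' 30; python3 -c "
from h import *
show();grasp(st([.109,0,.196]))"
```

```text
time_s: 10.15
tcp_pos: [0.6752, -0.0046, 0.3551]
eef_rot: [179.9, -0.0, -86.0]
contact_force: [-3.8, 0.3, 1.3]
gripper_width: 0.0174
gripper_force: 30.0
10.15 [ 0.6752 -0.0046  0.3551] [179.9  -0.  -86. ] F [-3.8  0.3  1.3] w 0.0174 29.999471604824066 q [ 16.  22.  -3.  -0. -65. -12.]
d [0.0008 0.0024 0.0001] rv [ 0.09 -0.01  0.31]
```

```bash
python3 -m pendant '[[[0,0.0097,-0.0064,0,0,0,-1],[0,0.0198,-0.0121,0,0,0,-1],[0,0.0302,-0.0173,0,0,0,-1],[0,0.0409,-0.0217,0,0,0,-1],[0,0.0518,-0.0256,0,0,0,-1]]]' 30; python3 -m pendant '[[[0,0,0,0,0,0,-1]]]'
```

```text
time_s: 10.65
tcp_pos: [0.6226, -0.0084, 0.381]
eef_rot: [180.0, 0.0, -86.0]
contact_force: [0.2, -2.2, -6.7]
gripper_width: 0.0171
gripper_force: 30.0
time_s: 10.75
tcp_pos: [0.6219, -0.0085, 0.3812]
eef_rot: [179.9, 0.0, -86.0]
contact_force: [-0.8, -2.0, -7.3]
gripper_width: 0.0172
gripper_force: 30.0
```

```bash
python3 -m pendant '[[[0,0.0112,-0.0032,0,0,0,-1],[0,0.0225,-0.0056,0,0,0,-1],[0,0.0340,-0.0074,0,0,0,-1],[0,0.0455,-0.0084,0,0,0,-1],[0,0.0571,-0.0088,0,0,0,-1]]]' 30 >/dev/null; python3 -m pendant '[[[0,0,0,0,0,0,-1],[0,0,0,0,0,0,-1],[0,0,0,0,0,0,-1]]]'
python3 - <<'E'
from h import *
import cv2
show()
s=r.get_state();g=s['tcp_pos']-[0,0,.159];print(Ro.from_euler('z',-YAW).apply(g-S0))
p=r.camera_params("side");S=cv2.resize(r.capture("side")[110:290,250:430,::-1],(590,590),interpolation=2)
k=590/180
for m in ([0,.07,.23],[0,-.07,.23],[0,-.096,.04],[0,-.096,.24],[-.0648,.127,.0175]):
    q=proj(p,st(np.array([m])))[0];cv2.circle(S,(int((q[0]-250)*k),int((q[1]-110)*k)),2,(0,0,255),-1)
cv2.imwrite("pics/s5.png",S)
E
```

```text
time_s: 11.55
tcp_pos: [0.5673, -0.0122, 0.3896]
eef_rot: [180.0, -0.0, -86.0]
contact_force: [0.6, -2.7, -7.8]
gripper_width: 0.0167
gripper_force: 30.0
11.55 [ 0.5673 -0.0122  0.3896] [180.  -0. -86.] F [ 0.6 -2.7 -7.8] w 0.0167 29.99798834323883 q [ 19.  11. -14.   0. -64. -15.]
[3.17287521e-03 1.87955683e-04 2.30562442e-01]
```

View pics/s5.png

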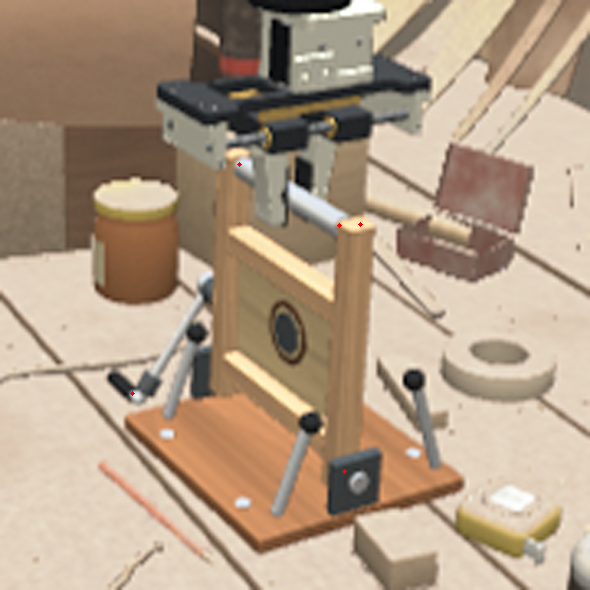

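The frame is upright, the leg is on its stop, and nothing else has moved. I'll add a 1 mm trim, let it settle, and hand in.

```bash
python3 -m pendant '[[[0,0.001,0,0,0,0,-1],[0,0.001,0,0,0,0,-1],[0,0.001,0,0,0,0,-1],[0,0.001,0,0,0,0,-1],[0,0.001,0,0,0,0,-1]]]' 30 && python3 -c "
from h import *
show();print(r.close_job())"
```

```text
time_s: 12.1
tcp_pos: [0.5662, -0.0123, 0.3896]
eef_rot: [180.0, -0.0, -86.0]
contact_force: [-0.6, -3.9, -9.3]
gripper_width: 0.0174
gripper_force: 30.0
12.1 [ 0.5662 -0.0123  0.3896] [180.  -0. -86.] F [-0.6 -3.9 -9.3] w 0.0174 29.99775320291519 q [ 19.  11. -15.   0. -64. -15.]
the job is handed in; nothing more can be done
None
```

The prop leg was flipped fully down onto its stop while the frame still leaned back, then the frame was raised upright; the arm still grips the bar at 30 N, and the job was handed in at 12.1 s.

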